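# Load the chestnut roaster and set its heat

## Task

Load the chestnut roaster: swing its tipping loader all the way over by the handle so that all four chestnuts drop into the pan, then ease the loader back fully upright holding it until it rests, not letting it drop back. After that, turn the heat dial so that its pointer line points at the brass reminder tab on the scale, let go, and leave the mug, jar and pepper mill where they stand.

Things in the scene. Friction and masses are not known exactly. Their poses are not given: they have to be found in the camera images.
- roaster: Chestnut roaster fixed on the worktop, 200 x 435 mm; origin on the worktop, y along it, z up. From +y to -y: tipping loader (aluminium tray with bar handle, between brackets at x = +-64 mm, 125 mm high); round steel pan (centre y = 5 mm, 220 mm across, rim 75 mm high); dark control housing 112 mm square (top 70 mm high) with black dial (axis x = 0, y = -167 mm).
- loader (a joint): Loader angle, rad: 0 upright on its stop, grows tipping to the roaster's -y over the pan, stop at 1.75. Tray 110 x 100 mm, walls 50 mm, 0.36 to 0.56 kg, no latch: its weight holds it (1.5 to 2 N at the handle to start it); past about 1.1 it falls over by itself and stays. Let go below that it drops back hard: hold it. Chestnuts slide out by 1.5.
- loader_handle (a point): Middle of the loader's handle, a level round steel bar 10 mm thick, 84 mm long along the roaster's x, an arm at each end. At angle 0 it is 125 mm to the roaster's +y of the hinge line and 45 mm above it, 40 mm clear of the tray's rear wall. Can be pinched from above, fingers closing along the roaster's y, through the whole swing; the bar turns between the pads.
- loader_hinge (a point): Middle of the loader's hinge line, fixed to the roaster at x = 0, y = 75 mm, 115 mm above the worktop; the hinge line runs along the roaster's x.
- pan_in (a point): Centre of the pan's inner floor, 25 mm above the worktop; floor radius about 85 mm, wall 4 mm.
- dial (a joint): Dial angle in rad, grows clockwise seen from above, 0 to 4.5 between end stops; at 0 the pointer points along the roaster's -x. Stays where left, about 0.03 N m of friction.
- dial_grip (a point): Point on the dial's vertical axis at the height to grip, 101 mm above the worktop. The dial is a black disc 68 mm across with an upright grip bar 52 mm long (along the pointer line), 14 mm wide, its top 111 mm above the worktop, 32 mm above the disc.
- dial_pointer (a point): End of the dial's white pointer line, on the edge of the disc, 34 mm from the dial's axis; turns with the dial. The line runs along the grip bar's top from the axis to one end only and on over the disc.
- mark_point (a point): Where the end of the pointer line must come: the point 34 mm from the dial's axis that the reminder tab points at, 0.7 to 2.9 rad clockwise of the pointer at the start. The tab is a small T-shaped brass clip, 16 x 18 mm, 8.5 mm high, fixed on the housing just outside the disc (39 to 55 mm from the axis) among white scale ticks.
- chestnut0: A brown chestnut, 30 mm across and 25 mm high with a blunt tip, 18 g, loose; starts on the loader's floor. Origin at the centre of its flat underside.
- chestnut1: A brown chestnut, 30 mm across and 25 mm high with a blunt tip, 18 g, loose; starts on the loader's floor. Origin at the centre of its flat underside.
- chestnut2: A brown chestnut, 30 mm across and 25 mm high with a blunt tip, 18 g, loose; starts on the loader's floor. Origin at the centre of its flat underside.
- chestnut3: A brown chestnut, 30 mm across and 25 mm high with a blunt tip, 18 g, loose; starts on the loader's floor. Origin at the centre of its flat underside.
- mug: White mug, 80 mm across, 95 mm high, handle at its +y; loose bystander. Origin at the centre of its underside.
- jar: Amber glass jar with a steel lid, 72 mm across, 120 mm high; loose bystander. Origin at the centre of its underside.
- mill: Turned wooden pepper mill, 56 mm across, 170 mm high; loose bystander. Origin at the centre of its underside.

How it is judged (in metres and radians):
On the way, in this order (a step that is already met when the one before it is completed fails the run):
1. the loader is tipped right over (past 1.5 rad) and all four chestnuts are in the pan (value of joint loader above 1.5 rad and horizontal distance between each of chestnut0, chestnut1, chestnut2, chestnut3 and pan_in below 0.105 m and z of each of chestnut0, chestnut1, chestnut2, chestnut3 in the frame of roaster below 0.07 m), for 0.1 s.
2. the loader is back upright (value of joint loader below 0.06 rad and horizontal distance between each of chestnut0, chestnut1, chestnut2, chestnut3 and pan_in below 0.105 m and z of each of chestnut0, chestnut1, chestnut2, chestnut3 in the frame of roaster below 0.07 m), for 0.2 s.
3. the dial's pointer is on the reminder tab (horizontal distance between dial_pointer and mark_point below 0.0045 m), for 0.2 s.
At the end, for the whole second after the job is handed in: All four chestnuts lie in the pan (within 105 mm of its centre, below its rim), the loader is upright within 0.06 rad, the end of the dial's pointer line is within 4.5 mm (about 7.5 degrees) of the point the tab marks, and all are at rest (all of step 2 and horizontal distance between dial_pointer and mark_point below 0.0045 m and linear speed of each of chestnut0, chestnut1, chestnut2, chestnut3 below 0.03 m/s and velocity of joint loader between -0.1 and 0.1 rad/s and velocity of joint dial between -0.1 and 0.1 rad/s); the robot touches nothing.
It fails at once if the loader is let fall back upright (returning faster than 4.5 rad/s) (velocity of joint loader below -4.5 rad/s and value of joint loader below 1.2 rad).
It fails at once if the mug, jar or pepper mill is moved more than 30 mm (distance of any of mug, jar, mill from where it was at the start of the episode above 0.03 m).
It also fails if it takes over 64 s, if anything falls off the work surface, if the arm or the gripper's body presses on something with over 40 N, if the wrist force passes 120 N, or if a joint passes its speed limit or range.

## Robot

A 7-joint arm with a two-finger parallel gripper is mounted at the origin on the work surface. World frame = base frame: x ahead of the robot, y to its left, z up, the work surface at z = 0. Lengths are in mm, angles in rad, forces in N, time in s.
With the tool pointing down it reaches from about 350 to 900 mm from the base axis. Payload 8.1 kg.
Tool frame: the origin (TCP) lies at the very end of the fingers, on their centre line; the grasp point (between the pads) lies 19 mm behind it (robot.grip_depth is the distance from the TCP to the grasp point, in mm); z points along the fingers, y is the line along which they close (so a half turn about z gives the same grasp; the last joint's range is limited). The gripper opens to 92 mm and grips with 3 to 60 N. Pads are 19 mm wide; open, the fingers measure 130 mm over their backs; the gripper's body (75 mm by 190 mm) begins 47 mm behind the grasp point.
Start: joints at [-0.103, 0.434, 0.025, 1.573, -0.012, 1.134, -0.075], TCP at [625.013, -0.027, 226.742] pointing down, gripper open.
Joint ranges: [-2.62, 2.62], [-0.44, 2.09], [-1.27, 1.32], [0.08, 2.57], [-1.32, 4.46], [0.12, 2], [-2.74, 2.74]. Speed limits (rad/s): [2.22, 2.22, 3.01, 3.01, 3.14, 3.14, 3.14].

## Interface

Orientations are given as a unit quaternion [w, x, y, z].
In Python, from station import get_state, get_image, calibration, close_job, robot gives the robot as it stands.
- The arm moves only by the tool move_arm, never from a script. Its argument "motion" is a list of rows, each a list of 3 entries, a list of its own where there are three numbers: the shift along the tool's x, y, z in m, then the turn, a rotation vector about the tool's x, y, z in rad, then the finger opening in m, from 0 to 0.0918. A call has 1 to 12 rows; each row is the pose to reach, as a shift and turn from the pose commanded when the call began, along the tool's axes at that moment; what a row does not reach only later rows make up. A row lasts 1/10 s, in which the tool goes at most 50 mm and 8.59 degrees, less where a joint would pass 70% of its speed; a pose out of reach is approached as far as the arm can. A call with a gripper value outside its range is refused whole. The fingers move at their own pace and stop on an object; the grip force is fixed at half the most. Time passes only in rows, so rows that repeat a pose let the fingers close. It gives the time, the measured TCP pose, the force, the opening and the grip force at its end, in the units of the state.
- get_state(): the state, without advancing time (a new reading comes with each control period).
- get_image(name): name is "scene" or "side" or "wrist"; returns the picture (480x640x3 uint8, blue, green, red); there is no depth.
- calibration(name): a dict with "K" (3x3 intrinsics, pixels), "origin" and "rotation" of the camera in the world. Camera axes: x right, y up, looking along -z (the intrinsics and any distortion apply to the point x, -y, -z); pixel columns grow to the right and rows downward; lengths in mm; the calibration is good to about 2 mm. The wrist camera is an equidistant fisheye: a pixel r from the principal point sees the ray r / f radians off the axis. A picture is of the moment at which its call begins: read the wrist's pose just before it. calibration takes no time and is no camera call; for the wrist camera it gives the pose at the moment of the call.
- close_job(): hands the job in; it is judged then, once.
The state is a dict: "time_s": time; "q": joint angles; "qd": joint speeds; "joint_torque": joint torques, N m; "tool_pos": TCP position; "tool_rot": TCP orientation; "wrist_force": force on the tool from outside, world axes, zero at the start; "wrist_torque": the same for the moment, N m; "grip_width": finger opening in mm; "gripper_force": force on a finger pad.
Only numpy, scipy, OpenCV 4.12 (cv2) and the standard library are available. Lean on these libraries where they do the work, as an engineer would, in place of code of your own. Each camera call takes 0.05 s, during which the arm holds its last target. There are 200 camera calls.

## Working session

There is one attempt and no reset: what is moved stays moved. The work goes in short steps, Python scripts to look and compute and a tool call to move; the robot and the scene stay as the last step left them, time stands still between calls to the robot, and variables do not carry over. Pictures are saved under pics/ and viewed, at most 10 in all, crops included, and the job is handed in when it is done.

Besides the shell and the picture viewer there is one more tool, called after ">>>" as a command line: name --argument value ..., lists and objects as JSON in quotes. move_arm: Moves the arm, as the interface text tells. Its arguments: {"type":"object","properties":{"motion":{"type":"array"}},"required":["motion"]}

```bash
mkdir -p pics; ls; python3 - <<'E'
from station import *
import cv2,numpy as np
for n in("scene","side"):
    cv2.imwrite(f"pics/{n}0.png",get_image(n)); c=calibration(n); print(n,{k:np.round(v,3).tolist() if not isinstance(v,str) else v for k,v in c.items()})
print(get_state())
E
```

```text
pics
scene {'K': [[440.124, 0.0, 326.009], [0.0, 440.124, 240.908], [0.0, 0.0, 1.0]], 'origin': [897.738, 328.744, 899.813], 'rotation': [0.388, 0.1, 0.243, 0.883]}
side {'K': [[563.541, 0.0, 300.592], [0.0, 563.541, 248.926], [0.0, 0.0, 1.0]], 'origin': [188.925, 770.054, 986.756], 'rotation': [-0.195, -0.088, 0.364, 0.907]}
{'time_s': 0.1, 'q': array([-0.10256719,  0.43512889,  0.02498163,  1.5740429 , -0.01158179,
        1.13399213, -0.07506366]), 'qd': array([ 0.00129377, -0.00163029,  0.00050242, -0.00323241, -0.00027347,
       -0.00102567,  0.00100958]), 'joint_torque': array([ 2.76666542e-03, -6.69124532e+01,  9.87763703e-01, -3.15145969e+01,
       -6.05509384e-02,  3.73947364e-02,  1.19628339e-04]), 'tool_pos': array([ 6.24524190e+02, -8.59164858e-02,  2.26024489e+02]), 'tool_rot': array([-4.48954770e-04,  7.07129876e-01,  7.07083326e-01, -5.54309380e-04]), 'wrist_force': array([-0.80294146,  0.07827714, -0.1195153 ]), 'wrist_torque': array([-0.03486735, -0.02419247, -0.02356626]), 'gripper_force': 0.0, 'grip_width': 92.00407829719155}
```

View pics/scene0.png

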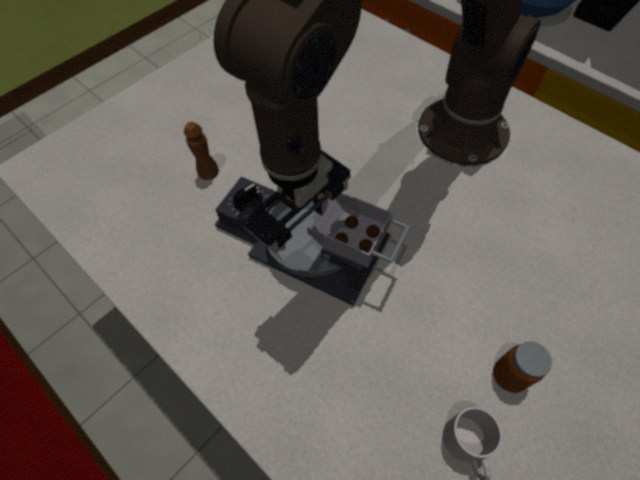

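View pics/side0.png

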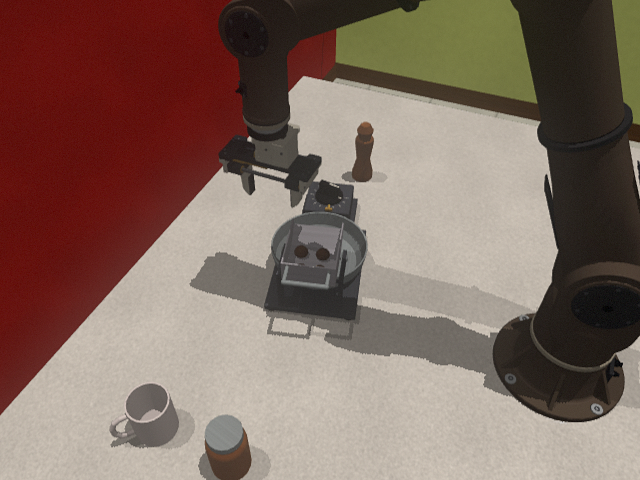

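Scene: the loader sits at about (355,240) with its handle bar near (400,243), and the gripper partly hides the dial at (255,210). Side: the handle bar runs from (283,284) to (327,289), the dial is at (331,193), and the mug, jar and mill are well clear of the roaster.

```bash
cat > h.py <<'E'
from station import *
import cv2,numpy as np
from scipy.spatial.transform import Rotation as R
def rot(q): return R.from_quat(q,scalar_first=True).as_matrix()
def ray(n,p,c=None):
    c=c or calibration(n); K=np.array(c["K"]); v=np.array([(p[0]-K[0,2])/K[0,0],(p[1]-K[1,2])/K[1,1]])
    if n=="wrist":
        r=np.hypot(*v); s=np.sin(r)/max(r,1e-9); d=np.array([v[0]*s,-v[1]*s,-np.cos(r)])
    else: d=np.array([v[0],-v[1],-1])
    d=rot(c["rotation"])@d; return np.array(c["origin"],float),d/np.linalg.norm(d)
def onz(n,p,z,c=None):
    o,d=ray(n,p,c); return o+d*(z-o[2])/d[2]
def tri(a,b):
    A=np.zeros((3,3));y=np.zeros(3)
    L=[ray(*a),ray(*b)]
    for o,d in L: M=np.eye(3)-np.outer(d,d);A+=M;y+=M@o
    x=np.linalg.solve(A,y); return x,[round(float(np.linalg.norm((np.eye(3)-np.outer(d,d))@(x-o))),1) for o,d in L]
def proj(n,X,c=None):
    c=c or calibration(n);K=np.array(c["K"]);p=rot(c["rotation"]).T@(np.array(X)-c["origin"]);p=p*[1,-1,-1]
    if n=="wrist":
        t=np.arctan2(np.hypot(p[0],p[1]),p[2]); u=p[:2]/np.hypot(p[0],p[1])*t
    else: u=p[:2]/p[2]
    return u*K[0,0]+K[:2,2]
E
python3 - <<'E'
from h import *
print(proj("scene",[625,0,227]),proj("side",[625,0,227]))
a=cv2.imread("pics/scene0.png")[160:310,210:410]; b=cv2.imread("pics/side0.png")[170:325,260:375]
a=cv2.resize(a,None,fx=4,fy=4,interpolation=2)[:600,:]; 
cv2.imwrite("pics/a.png",cv2.convertScaleAbs(a,alpha=1.6))
b=cv2.resize(b,None,fx=3.8,fy=3.8,interpolation=2); w=get_image("wrist");cv2.imwrite("pics/w0.png",w)
o=np.zeros((600,800,3),np.uint8);o[:b.shape[0],:b.shape[1]]=b;w2=cv2.resize(w,(360,270));o[:270,440:]=w2
cv2.imwrite("pics/b.png",cv2.convertScaleAbs(o,alpha=1.4))
E
```

```text
[298.84798159 227.90080134] [271.60538934 196.88470331]
```

View pics/a.png

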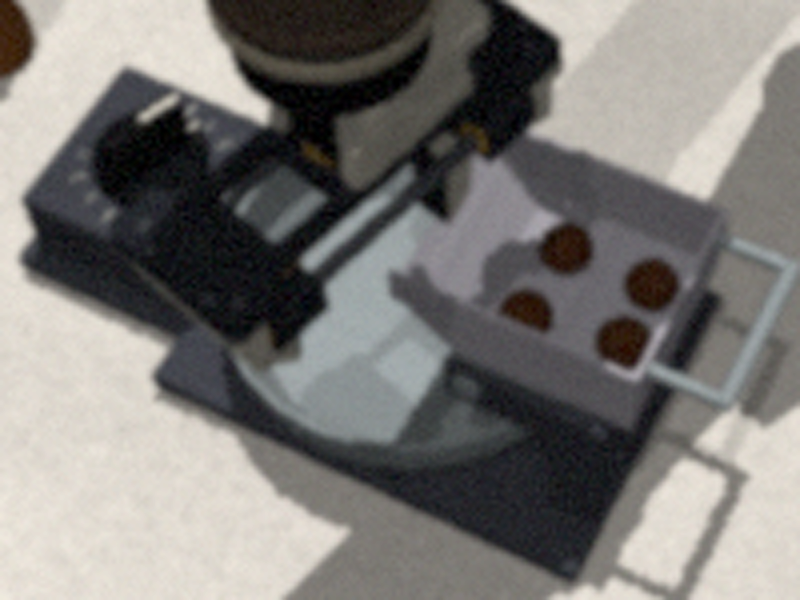

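View pics/b.png

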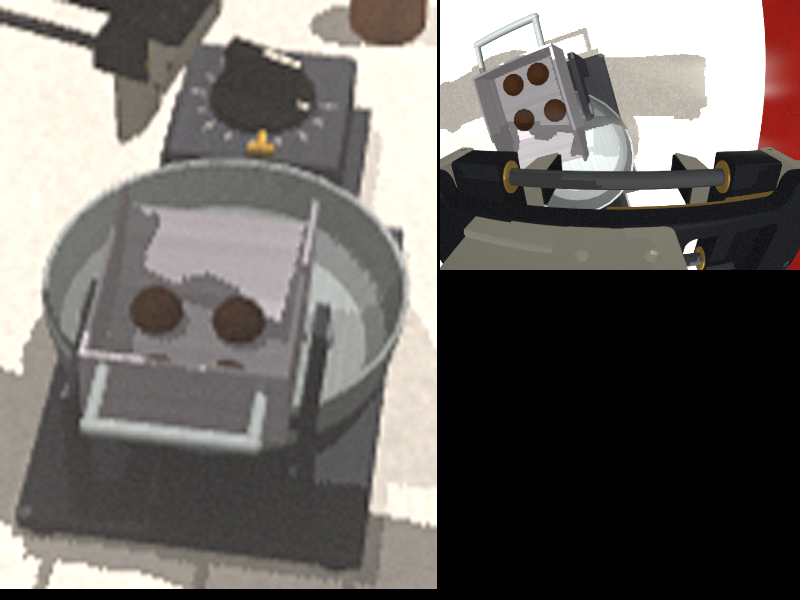

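Crops: in the scene view the bar ends are at (407.3,225.6) and (392.3,259.2), and in the side view at (327.5,286) and (283.2,282.6). The dial pointer points towards the far right in the side view. The brass tab is at crop (262,143), which is side (329,207.6). The wrist view shows the loader and handle ahead and to the left.

```bash
python3 - <<'E'
from h import *
n,r1=tri(("scene",(407.3,225.6)),("side",(327.4,285.6)))
f,r2=tri(("scene",(392.3,259.2)),("side",(283.4,282.4)))
print(n,r1,f,r2,np.linalg.norm(n-f))
u=(f-n);u[2]=0
# handle +y of hinge; robot-away: determine x axis sign: y axis = z cross x must point from pan to handle
pan=onz("side",(320,250),60); m=(n+f)/2
x=u/np.linalg.norm(u); y=np.cross([0,0,1],x)
if y@(m-pan)<0: x=-x;y=-y
th=np.arctan2(x[1],x[0]); hz=160
O=m-200*y; O[2]=0; print("mid",m,"yaw",th,"origin",O)
W=lambda p:O+x*p[0]+y*p[1]+np.array([0,0,p[2]])
for nm,p in dict(pan=(0,5,75),dial=(0,-167,111),c1=(-100,217,8),panr=(110,5,75),panl=(-110,5,75),h1=(56,-223,70),h2=(-56,-223,70),h3=(56,-111,70),h4=(-56,-111,70)).items(): print(nm,W(p).round(0),proj("scene",W(p)).round(0),proj("side",W(p)).round(0))
t=onz("side",(329,207.6),76); print("tab",t,"rel",np.array([(t-W((0,-167,0)))@x,(t-W((0,-167,0)))@y]))
s=get_state();print(rot(s["tool_rot"]).round(2))
E
```

```text
[448.50689249 122.23914408 160.47270303] [0.9, 0.9] [528.74761409 148.20606771 160.76961178] [0.1, 0.1] 84.33826344080002
mid [488.62725329 135.22260589 160.62115741] yaw 0.3129767021535527 origin [550.20567212 -55.06165077   0.        ]
pan [549. -50.  75.] [311. 230.] [315. 243.]
dial [ 602. -214.  111.] [241. 194.] [322. 183.]
c1 [388. 121.   8.] [413. 244.] [353. 342.]
panr [653. -16.  75.] [288. 271.] [267. 240.]
panl [444. -84.  75.] [332. 193.] [364. 247.]
h1 [ 672. -250.   70.] [210. 215.] [303. 180.]
h2 [ 566. -284.   70.] [236. 179.] [346. 183.]
h3 [ 638. -143.   70.] [253. 232.] [297. 209.]
h4 [ 531. -178.   70.] [277. 195.] [343. 212.]
tab [ 566.73520248 -173.1933019    76.        ] rel [-20.64525446  49.51772116]
[[-0.  1. -0.]
 [ 1.  0. -0.]
 [-0. -0. -1.]]
```

```bash
cat >> h.py <<'E'
def fit(M):
    A=np.array([a[:2] for a,_ in M],float);B=np.array([b[:2] for _,b in M],float)
    a,b=A.mean(0),B.mean(0);H=(A-a).T@(B-b);th=np.arctan2(H[0,1]-H[1,0],H[0,0]+H[1,1])
    Q=np.array([[np.cos(th),-np.sin(th)],[np.sin(th),np.cos(th)]]);t=b-Q@a
    return th,t,(A@Q.T+t-B).round(1)
E
python3 - <<'E'
from h import *
M=[((-42,200),(448.5,122.2)),((42,200),(528.7,148.2))]
for n,px,p in (("side",(312.6,182),(56,-223)),("side",(353.4,184.5),(-56,-223)),("side",(303.4,211),(56,-111)),("side",(350.8,213.4),(-56,-111)),("scene",(241.2,177.5),(-56,-223)),("scene",(217,211),(56,-223))):
    M.append((p,onz(n,px,70)[:2]))
th,t,r=fit(M);print(th,t,r.tolist())
Q=R.from_euler('z',th).as_matrix();W=lambda p:Q@np.array(p,float)+[t[0],t[1],0]
for k,p in dict(handle=(0,200,160),hinge=(0,75,115),dial=(0,-167,101)).items():print(k,W(p).round(1),proj("side",W(p)),proj("scene",W(p)))
for n,px in(("side",(329,207.6)),):
    d=Q.T@(onz(n,px,76)-W((0,-167,0)));print("tab",d,np.degrees(np.arctan2(d[1],d[0])))
for px in ((340,190),):
    pass
E
```

```text
0.27374685444895175 [539.71810841 -53.78209681] [[-3.3, 5.2], [-2.6, 1.9], [8.7, -0.7], [-0.4, 1.1], [2.5, -2.1], [2.5, 5.3], [-6.6, -4.6], [-1.0, -6.1]]
handle [485.6 138.8 160. ] [305.82309823 286.13323455] [402.26063611 242.06024722]
hinge [519.4  18.4 115. ] [314.96658533 255.20116323] [343.78562584 229.81898315]
dial [ 584.9 -214.6  101. ] [328.88606126 187.52196731] [247.12854391 192.30096611]
tab [-6.27059935 44.73128422 76.        ] 97.97993608082176
```

>>> move_arm --motion '[[[0.03,-0.03,-0.02],[0,0,0.14],0.09],[[0.06,-0.06,-0.02],[0,0,0.28],0.07],[[0.09,-0.09,-0.02],[0,0,0.42],0.05],[[0.12,-0.12,-0.02],[0,0,0.56],0.03],[[0.137,-0.138,-0.02],[0,0,0.7],0.026],[[0.137,-0.138,-0.02],[0,0,0.84],0.026],[[0.137,-0.138,-0.02],[0,0,0.98],0.026],[[0.137,-0.138,-0.02],[0,0,1.12],0.026],[[0.137,-0.138,-0.02],[0,0,1.2],0.026],[[0.137,-0.138,-0.02],[0,0,1.29],0.026],[[0.137,-0.138,-0.02],[0,0,1.29],0.026],[[0.137,-0.138,-0.02],[0,0,1.29],0.026]]'

```text
time_s: 1.35
tool_pos: [486.9, 137.0, 246.6]
tool_rot: [0.0, 0.99, 0.141, -0.0]
wrist_force: [0.1, 0.4, 0.2]
grip_width: 26.0
gripper_force: 0.0
```

```bash
python3 - <<'E'
from h import *
c=calibration("wrist");w=get_image("wrist");s=get_state();side=get_image("scene")
np.savez("pics/w1.npz",c=c,s=s)
cv2.imwrite("pics/w1.png",w);cv2.imwrite("pics/sc1.png",side)
print(c,s["tool_pos"],rot(s["tool_rot"]).round(3).tolist(),s["grip_width"],s["wrist_force"])
for X in((448.5,122,160.5),(528.7,148.2,160.7),(585,-214,101)):print(proj("wrist",X,c))
E
```

```text
{'K': array([[371.64829954,   0.        , 313.7344254 ],
       [  0.        , 371.64829954, 238.99390404],
       [  0.        ,   0.        ,   1.        ]]), 'origin': array([551.54348139, 156.20580056, 403.39616256]), 'rotation': array([ 0.79341549, -0.10152107,  0.07619079, -0.5952985 ])} [486.90821394 136.98299007 246.63135535] [[0.96, 0.279, -0.0], [0.279, -0.96, -0.0], [-0.0, 0.0, -1.0]] 26.270311021873912 [0.08740894 0.6856134  0.09685834]
[319.39666127 300.51321622]
[315.7329633  181.28359057]
[635.3506047  232.78250868]
```

View pics/w1.png

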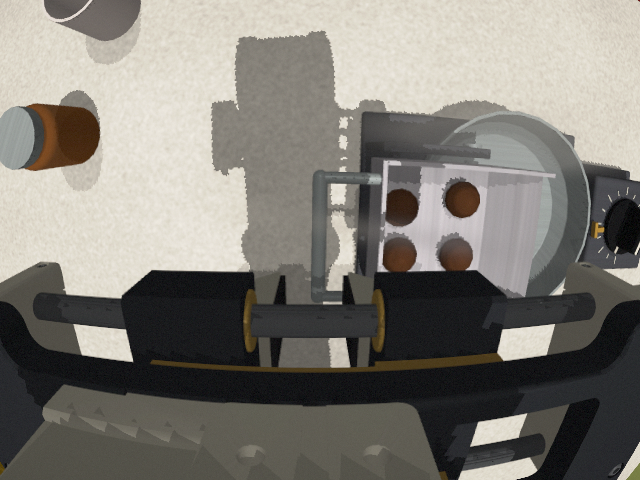

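Wrist view: the bar ends are at (320,174) and (319,297), with the fingers straddling the bar line. The housing, dial (625,228) and brass tab (598,229) are at the right edge.

```bash
python3 - <<'E'
from h import *
d=np.load("pics/w1.npz",allow_pickle=True);c=d["c"].item();s=d["s"].item()
a=onz("wrist",(320,174),160.3,c);b=onz("wrist",(319,297),160.3,c);m=(a+b)/2
print(a,b,np.linalg.norm(a-b),m,np.arctan2(*(a-b)[1::-1]))
T=rot(s["tool_rot"]);print("tool shift to mid",T.T@(m-s["tool_pos"]))
for p in ((625,228),(598,229)):print(onz("wrist",p,75,c))
E
```

```text
[534.05502833 146.8594406  160.3       ] [450.96835081 123.02443117 160.3       ] 86.43786007830232 [492.51168957 134.94193588 160.3       ] 0.27936709188529013
tool shift to mid [ 4.83146931  3.52201508 86.33029638]
[ 586.88675056 -222.0190983    75.        ]
[ 571.07323913 -174.4565898    75.        ]
```

>>> move_arm --motion '[[[0.004,0.003,0.03],[0,0,0],0.026],[[0.004,0.003,0.06],[0,0,0],0.026],[[0.004,0.003,0.08],[0,0,0],0.026],[[0.004,0.003,0.095],[0,0,0],0.026],[[0.004,0.003,0.105],[0,0,0],0.026],[[0.004,0.003,0.105],[0,0,0],0.026],[[0.004,0.003,0.105],[0,0,0],0.0],[[0.004,0.003,0.105],[0,0,0],0.0],[[0.004,0.003,0.105],[0,0,0],0.0],[[0.004,0.003,0.105],[0,0,0],0.0],[[0.004,0.003,0.105],[0,0,0],0.0]]'

```text
time_s: 2.55
tool_pos: [492.4, 135.2, 142.5]
tool_rot: [-0.0, 0.99, 0.14, 0.001]
wrist_force: [0.4, -1.8, 5.9]
grip_width: 9.0
gripper_force: 30.0
```

```bash
python3 - <<'E'
import numpy as np
f=lambda t:np.array([125-132.85*np.cos(.3455+t),45-132.85*np.sin(.3455+t)])
for t in np.r_[np.linspace(.07,.84,12),0,np.linspace(.91,1.68,12)]:print(round(t,2),f(t).round(1),(f(t)-f(.84)).round(1))
E
```

```text
0.07 [ 3.5 -8.6] [-71.6  69.5]
0.14 [  7.5 -17. ] [-67.6  61.1]
0.21 [ 12.1 -25.1] [-62.9  53. ]
0.28 [ 17.3 -32.8] [-57.8  45.3]
0.35 [ 23.  -40.1] [-52.1  38. ]
0.42 [ 29.2 -47.1] [-45.9  31.1]
0.49 [ 35.9 -53.5] [-39.2  24.6]
0.56 [ 43.  -59.5] [-32.1  18.6]
0.63 [ 50.5 -65. ] [-24.6  13.1]
0.7 [ 58.4 -69.9] [-16.7   8.2]
0.77 [ 66.6 -74.3] [-8.5  3.8]
0.84 [ 75.1 -78.1] [0. 0.]
0.0 [0. 0.] [-75.1  78.1]
0.91 [ 83.8 -81.3] [ 8.7 -3.2]
0.98 [ 92.7 -83.9] [17.7 -5.8]
1.05 [101.8 -85.8] [26.8 -7.7]
1.12 [111.  -87.1] [36. -9.]
1.19 [120.3 -87.8] [45.2 -9.7]
1.26 [129.6 -87.8] [54.5 -9.7]
1.33 [138.9 -87.1] [63.8 -9. ]
1.4 [148.1 -85.8] [73.  -7.7]
1.47 [157.2 -83.9] [82.1 -5.8]
1.54 [166.1 -81.3] [91.1 -3.2]
1.61 [174.9 -78.1] [99.8 -0. ]
1.68 [183.3 -74.4] [108.3   3.8]
```

>>> move_arm --motion '[[[0,0.0035,-0.0086],[0,0,0],0],[[0,0.0075,-0.017],[0,0,0],0],[[0,0.0121,-0.0251],[0,0,0],0],[[0,0.0173,-0.0328],[0,0,0],0],[[0,0.023,-0.0401],[0,0,0],0],[[0,0.0292,-0.0471],[0,0,0],0],[[0,0.0359,-0.0535],[0,0,0],0],[[0,0.043,-0.0595],[0,0,0],0],[[0,0.0505,-0.065],[0,0,0],0],[[0,0.0584,-0.0699],[0,0,0],0],[[0,0.0666,-0.0743],[0,0,0],0],[[0,0.0751,-0.0781],[0,0,0],0]]'

```text
time_s: 3.75
tool_pos: [511.7, 63.9, 221.2]
tool_rot: [-0.001, 0.99, 0.141, -0.0]
wrist_force: [-3.2, 3.6, 6.7]
grip_width: 9.3
gripper_force: 30.0
```

>>> move_arm --motion '[[[0,0.0087,-0.0032],[0,0,0],0],[[0,0.0177,-0.0058],[0,0,0],0],[[0,0.0268,-0.0077],[0,0,0],0],[[0,0.036,-0.009],[0,0,0],0],[[0,0.0452,-0.0097],[0,0,0],0],[[0,0.0545,-0.0097],[0,0,0],0],[[0,0.0638,-0.009],[0,0,0],0],[[0,0.073,-0.0077],[0,0,0],0],[[0,0.0821,-0.0058],[0,0,0],0],[[0,0.0911,-0.0032],[0,0,0],0],[[0,0.0998,0],[0,0,0],0],[[0,0.1083,0.0038],[0,0,0],0]]'

```text
time_s: 4.95
tool_pos: [540.9, -42.6, 215.1]
tool_rot: [0.0, 0.99, 0.139, -0.002]
wrist_force: [-6.3, -1.8, 1.4]
grip_width: 8.9
gripper_force: 30.0
```

>>> move_arm --motion '[[[0,0,0],[0,0,0],0],[[0,0,0],[0,0,0],0],[[0,0,0],[0,0,0],0],[[0,0,0],[0,0,0],0],[[0,0,0],[0,0,0],0],[[0,0,0],[0,0,0],0],[[0,0,0],[0,0,0],0],[[0,0,0],[0,0,0],0]]'

```text
time_s: 5.75
tool_pos: [540.8, -42.0, 215.5]
tool_rot: [0.0, 0.99, 0.14, -0.002]
wrist_force: [-5.7, -2.6, 0.6]
grip_width: 9.2
gripper_force: 30.0
```

```bash
python3 - <<'E'
from h import *
a=get_image("scene")[140:330,190:430];b=get_image("side")[160:330,240:390]
o=np.zeros((600,800,3),np.uint8);a=cv2.resize(a,(480,380),interpolation=2);b=cv2.resize(b,(320,363),interpolation=2);w=cv2.resize(get_image("wrist")[:270],(475,200))
o[:380,:480]=a;o[:363,480:]=b;o[390:590,:475]=w
cv2.imwrite("pics/t1.png",cv2.convertScaleAbs(o,alpha=1.5))
E
```

```text
(no output)
```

View pics/t1.png

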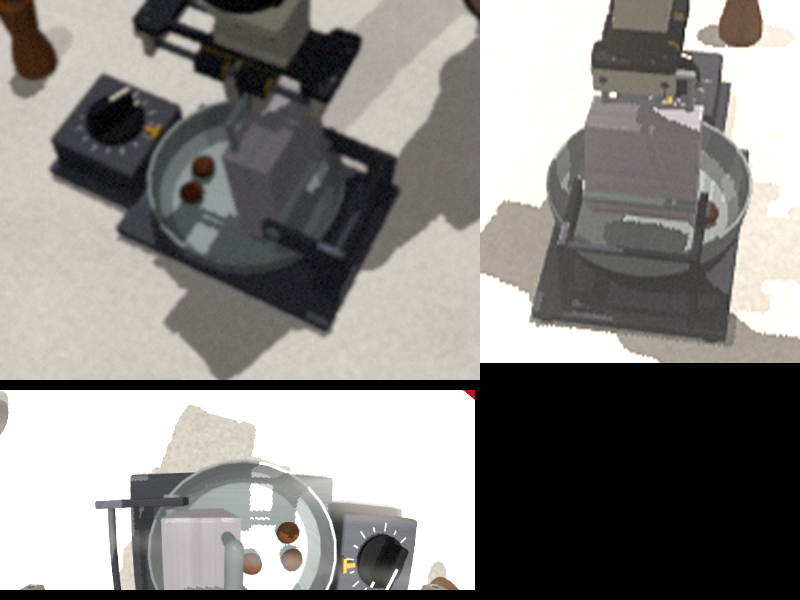

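The loader is over (the bar moved 184 mm, so about 1.68 rad). The wrist crop shows three chestnuts in the pan, and the fourth is visible inside the pan in the side view at (710,212). Next I ease it back.

>>> move_arm --motion '[[[0,-0.0085,-0.0038],[0,0,0],0],[[0,-0.0172,-0.007],[0,0,0],0],[[0,-0.0262,-0.0096],[0,0,0],0],[[0,-0.0353,-0.0115],[0,0,0],0],[[0,-0.0445,-0.0128],[0,0,0],0],[[0,-0.0538,-0.0135],[0,0,0],0],[[0,-0.0631,-0.0135],[0,0,0],0],[[0,-0.0723,-0.0128],[0,0,0],0],[[0,-0.0815,-0.0115],[0,0,0],0],[[0,-0.0906,-0.0096],[0,0,0],0],[[0,-0.0996,-0.007],[0,0,0],0],[[0,-0.1083,-0.0038],[0,0,0],0]]'

```text
time_s: 7.1
tool_pos: [513.2, 64.2, 219.9]
tool_rot: [-0.0, 0.99, 0.14, 0.001]
wrist_force: [3.1, -1.0, -0.4]
grip_width: 8.7
gripper_force: 30.0
```

>>> move_arm --motion '[[[0,-0.0085,0.0038],[0,0,0],0],[[0,-0.0167,0.0082],[0,0,0],0],[[0,-0.0246,0.0131],[0,0,0],0],[[0,-0.0321,0.0186],[0,0,0],0],[[0,-0.0392,0.0246],[0,0,0],0],[[0,-0.0459,0.0311],[0,0,0],0],[[0,-0.0521,0.038],[0,0,0],0],[[0,-0.0578,0.0453],[0,0,0],0],[[0,-0.0629,0.053],[0,0,0],0],[[0,-0.0676,0.0611],[0,0,0],0],[[0,-0.0716,0.0695],[0,0,0],0],[[0,-0.0751,0.0781],[0,0,0],0]]'

```text
time_s: 8.3
tool_pos: [493.3, 135.7, 142.1]
tool_rot: [0.0, 0.99, 0.14, 0.002]
wrist_force: [-0.2, -16.6, 45.6]
grip_width: 8.8
gripper_force: 30.0
```

>>> move_arm --motion '[[[0,0,0],[0,0,0],0],[[0,0,0.0005],[0,0,0],0],[[0,0,0.001],[0,0,0],0],[[0,0,0.001],[0,0,0],0],[[0,0,0.001],[0,0,0],0]]'

```text
time_s: 8.8
tool_pos: [493.5, 135.5, 141.6]
tool_rot: [-0.0, 0.99, 0.14, 0.002]
wrist_force: [4.9, -2.0, 7.7]
grip_width: 8.9
gripper_force: 30.0
```

>>> move_arm --motion '[[[0,0,0],[0,0,0],0.028],[[0,0,0],[0,0,0],0.028],[[0,0,0],[0,0,0],0.028],[[0,0,-0.02],[0,0,0],0.028],[[0,0,-0.05],[0,0,0],0.028],[[0,0,-0.09],[0,0,0],0.03],[[-0.02,0.04,-0.11],[0,0,0],0.04],[[-0.03,0.08,-0.12],[0,0,0],0.05],[[-0.04,0.13,-0.12],[0,0,0],0.05],[[-0.054,0.17,-0.12],[0,0,0],0.05],[[-0.054,0.21,-0.12],[0,0,0],0.05],[[-0.054,0.25,-0.12],[0,0,0],0.05]]'

```text
time_s: 10.0
tool_pos: [508.5, -121.3, 260.6]
tool_rot: [-0.0, 0.99, 0.14, -0.0]
wrist_force: [0.4, 0.8, 0.2]
grip_width: 50.2
gripper_force: 0.0
```

>>> move_arm --motion '[[[0,0.04,0],[0,0,0],0.05],[[0,0.08,0],[0,0,0],0.05],[[0,0.115,0],[0,0,0],0.05],[[0,0.115,0],[0,0,0],0.05],[[0,0.115,0],[0,0,0],0.05]]'

```text
time_s: 10.5
tool_pos: [540.3, -230.7, 259.9]
tool_rot: [-0.0, 0.99, 0.139, -0.001]
wrist_force: [0.3, 0.8, 0.4]
grip_width: 50.0
gripper_force: 0.0
```

```bash
python3 - <<'E'
from h import *
c=calibration("wrist");w=get_image("wrist");s=get_state();np.savez("pics/w2.npz",c=c,s=s);cv2.imwrite("pics/w2.png",w)
cv2.imwrite("pics/sd2.png",get_image("side"));print(s["tool_pos"])
E
```

```text
[ 540.53854299 -229.52823988  260.03278345]
```

View pics/w2.png

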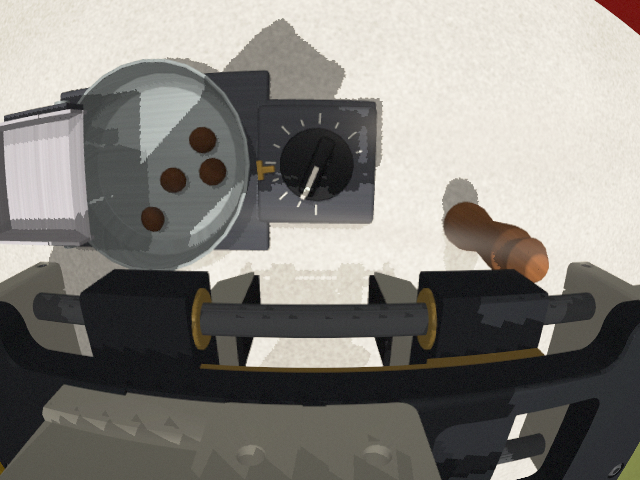

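All four chestnuts are in the pan and the loader is upright. The dial disc is at about (316,164), with the white pointer from the centre down to (303,198), and the brass tab runs (259–273,170).

```bash
cat > dial.py <<'E'
from h import *
def run(tag,box,C=None):
    d=np.load(f"pics/{tag}.npz",allow_pickle=True);c=d["c"].item();s=d["s"].item();w=cv2.imread(f"pics/{tag}.png")
    x0,y0,x1,y1=box;roi=w[y0:y1,x0:x1];g=roi.max(2)
    dark=cv2.morphologyEx((g<33).astype(np.uint8),cv2.MORPH_CLOSE,np.ones((9,9)));n,l,st,ce=cv2.connectedComponentsWithStats(dark)
    if C is None:
        i=1+st[1:,4].argmax();P=cv2.findContours((l==i).astype(np.uint8),0,2)[0][0];e=cv2.fitEllipse(cv2.convexHull(P));print("disc",e,ce[i]+[x0,y0])
        C=onz("wrist",np.array(e[0])+[x0,y0],79,c)
    hsv=cv2.cvtColor(roi,cv2.COLOR_BGR2HSV);br=(cv2.inRange(hsv,(12,120,70),(32,255,255)));ys,xs=np.nonzero(br)
    tab=np.array([onz("wrist",(a+x0,b+y0),78,c) for a,b in zip(xs,ys)]);t=tab.mean(0)
    v=t-C;print("C",C,"tab r,ang",np.hypot(*v[:2]),np.arctan2(v[1],v[0]),len(xs))
    wh=(hsv[...,2]>130)&(hsv[...,1]<60);ys,xs=np.nonzero(wh)
    for z in(111,79):
        p=np.array([onz("wrist",(a+x0,b+y0),z,c) for a,b in zip(xs,ys)])-C;r=np.hypot(p[:,0],p[:,1]);k=(r<26) if z==111 else (r>28)&(r<33.5)
        if k.sum():
            q=p[k].mean(0);print("pointer z",z,k.sum(),q.round(1),np.arctan2(q[1],q[0]), cv2.fitLine(p[k][:,:2].astype(np.float32),2,0,.01,.01).ravel().round(2))
    T=rot(s["tool_rot"]);print("tool pos",s["tool_pos"].round(1),"C in tool",T.T@(C-s["tool_pos"]))
E
python3 - <<'E'
from dial import *
run("w2",(255,95,385,228))
w=cv2.imread("pics/w2.png")[95:228,250:390];cv2.imwrite("pics/w2c.png",cv2.convertScaleAbs(cv2.resize(w,None,fx=4,fy=4,interpolation=2),alpha=1.6))
E
```

```text
disc ((60.969970703125, 69.08206939697266), (69.1502914428711, 73.80840301513672), 107.54059600830078) [315.21815154 163.292534  ]
C [ 588.1508749  -218.50240498   79.        ] tab r,ang 48.57876281835898 1.9447890376513308 189
pointer z 111 134 [-13.4   1.5  32. ] 3.033686148426596 [  0.99  -0.12 -13.41   1.45]
pointer z 79 27 [-30.5   3.1   0. ] 3.0394908464574515 [  0.93  -0.36 -30.49   3.12]
tool pos [ 540.5 -229.5  260. ] C in tool [ 48.99764506   2.87012949 180.97614484]
```

View pics/w2c.png

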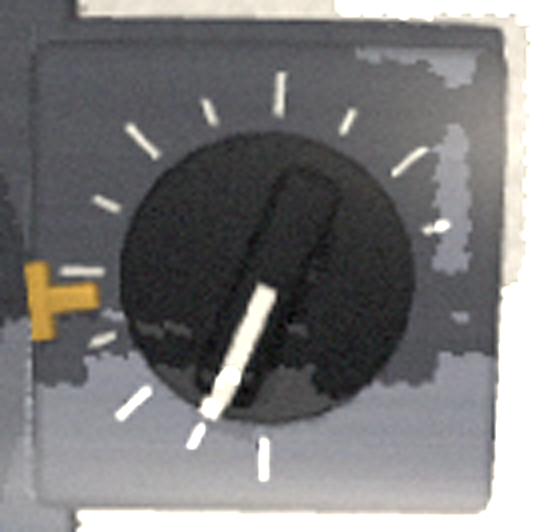

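```bash
python3 - <<'E'
from h import *
print(get_state()["q"].round(3))
E
```

```text
[ 0.029  0.356  0.388  1.643 -0.144  1.173 -0.837]
```

```bash
python3 - <<'E'
from h import *
d=np.load("pics/w2.npz",allow_pickle=True);c=d["c"].item()
C=np.array([588.2,-218.5])
for n,p,z,k in(("scene",(206,172),5,None),("scene",(192,128),165,None),("side",(362,178),5,None),("side",(366,128),165,None),("wrist",(535,262),165,c)):
    m=onz(n,p,z,k);v=m[:2]-C;print(n,m.round(0),np.hypot(*v),np.arctan2(v[1],v[0]))
E
```

```text
scene [ 575. -408.    5.] 190.42516848051875 -1.6385695904838278
scene [ 572. -401.  165.] 183.42883455687888 -1.6597093348171605
side [ 560. -395.    5.] 178.55704904115336 -1.7283448677984672
side [ 561. -398.  165.] 181.1785183500596 -1.7237449353150716
wrist [ 573. -408.  165.] 189.75701158695188 -1.6512297134088267
```

>>> move_arm --motion '[[[0.025,0.0015,0.02],[0,0,0.13],0.05],[[0.049,0.003,0.04],[0,0,0.26],0.05],[[0.049,0.003,0.07],[0,0,0.385],0.05],[[0.049,0.003,0.1],[0,0,0.385],0.05],[[0.049,0.003,0.13],[0,0,0.385],0.05],[[0.049,0.003,0.155],[0,0,0.385],0.05],[[0.049,0.003,0.175],[0,0,0.385],0.05],[[0.049,0.003,0.175],[0,0,0.385],0.05],[[0.049,0.003,0.175],[0,0,0.385],0],[[0.049,0.003,0.175],[0,0,0.385],0],[[0.049,0.003,0.175],[0,0,0.385],0],[[0.049,0.003,0.175],[0,0,0.385],0]]'

```text
time_s: 11.8
tool_pos: [589.4, -219.9, 86.8]
tool_rot: [0.0, 0.999, -0.052, 0.001]
wrist_force: [-0.1, 0.5, -0.2]
grip_width: 22.1
gripper_force: 0.0
```

>>> move_arm --motion '[[[0,0,0],[0,0,0],0],[[0,0,0],[0,0,0],0],[[0,0,0],[0,0,0],0],[[0,0,0],[0,0,0],0]]'

```text
time_s: 12.2
tool_pos: [589.2, -219.4, 86.3]
tool_rot: [-0.0, 0.999, -0.052, 0.0]
wrist_force: [-1.7, 3.4, 6.4]
grip_width: 13.7
gripper_force: 29.9
```

>>> move_arm --motion '[[[0,0,0],[0,0,0.1],0],[[0,0,0],[0,0,0.2],0],[[0,0,0],[0,0,0.3],0],[[0,0,0],[0,0,0.4],0],[[0,0,0],[0,0,0.5],0],[[0,0,0],[0,0,0.6],0],[[0,0,0],[0,0,0.7],0],[[0,0,0],[0,0,0.8],0],[[0,0,0],[0,0,0.9],0],[[0,0,0],[0,0,1.0],0],[[0,0,0],[0,0,1.09],0],[[0,0,0],[0,0,1.09],0]]'

```text
time_s: 13.4
tool_pos: [588.4, -220.3, 86.3]
tool_rot: [0.0, 0.826, -0.564, -0.0]
wrist_force: [-3.8, 0.4, 8.6]
grip_width: 13.6
gripper_force: 29.9
```

```bash
python3 - <<'E'
from h import *
s=get_state();x=rot(s["tool_rot"])[:,0];print(s["q"].round(2),s["tool_pos"],s["grip_width"],s["wrist_force"],"bar angle",np.arctan2(x[1],x[0])+np.pi)
E
```

```text
[-0.18  0.67  0.7   1.75 -0.53  0.92 -2.02] [ 588.4373276  -220.30730002   86.3092939 ] 13.628250974198885 [-3.7595725   0.36266627  8.55539681] bar angle 1.9435737028797326
```

>>> move_arm --motion '[[[0,0,0],[0,0,0],0.05],[[0,0,0],[0,0,0],0.05],[[0,0,0],[0,0,0],0.05],[[0,0,-0.02],[0,0,0],0.05],[[0,0,-0.05],[0,0,0],0.05],[[0,0,-0.09],[0,0,0],0.05],[[-0.02,0,-0.13],[0,0,0],0.05],[[-0.04,0,-0.16],[0,0,0],0.05],[[-0.05,0,-0.175],[0,0,0],0.05],[[-0.05,0,-0.175],[0,0,0],0.05],[[-0.05,0,-0.175],[0,0,0],0.05]]'

```text
time_s: 14.5
tool_pos: [570.3, -173.1, 259.8]
tool_rot: [0.0, 0.827, -0.562, -0.0]
wrist_force: [-0.3, 0.8, -1.0]
grip_width: 49.5
gripper_force: 0.0
```

```bash
python3 - <<'E'
from dial import *
c=calibration("wrist");w=get_image("wrist");s=get_state();np.savez("pics/w3.npz",c=c,s=s);cv2.imwrite("pics/w3.png",w)
o=proj("wrist",(588.2,-218.5,79),c).astype(int);print(o)
run("w3",(o[0]-75,o[1]-70,o[0]+75,o[1]+70))
run("w3",(o[0]-75,o[1]-70,o[0]+75,o[1]+70),np.array([588.2,-218.5,79]))
cv2.imwrite("pics/w3c.png",cv2.convertScaleAbs(cv2.resize(w[:300],(800,375)),alpha=1.3))
E
```

```text
[313 164]
disc ((75.82676696777344, 74.94559478759766), (63.99737548828125, 70.40262603759766), 128.86080932617188) [312.57240854 176.92073171]
C [ 586.63584074 -214.72934256   79.        ] tab r,ang 38.896024600012424 1.9332129150972635 47
pointer z 111 129 [-2.2  4.8 32. ] 2.000550774033596 [ 0.34 -0.94 -2.2   4.8 ]
tool pos [ 570.  -173.5  259.3] C in tool [ 44.63195505  -0.63835754 180.27851904]
C [ 588.2 -218.5   79. ] tab r,ang 42.97648357324665 1.9361383856034524 47
pointer z 111 129 [-3.8  8.6 32. ] 1.9846185484054328 [ 0.34 -0.94 -3.76  8.57]
tool pos [ 570.  -173.5  259.3] C in tool [ 48.71358369  -0.70728588 180.27563897]
```

View pics/w3c.png

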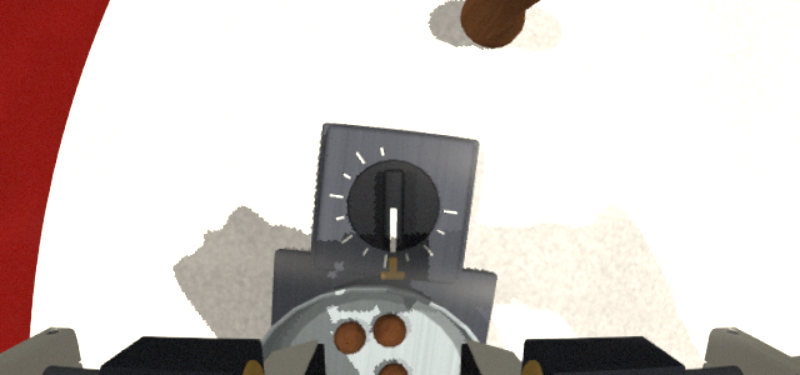

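The pointer line ends exactly at the tab's stem (393,252 against 393,258), the chestnuts are in the pan, and the gripper is clear.

```bash
python3 -c "from station import *;print(close_job())"
```

```text
the job is handed in; nothing more can be done
None
```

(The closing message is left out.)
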